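# Load a paint swatch into the colour reader and take a reading

## Robot

A 6-joint arm with a two-finger parallel gripper is mounted at the origin on the work surface. World frame = base frame: x ahead of the robot, y to its left, z up, the work surface at z = 0. Lengths are in mm, angles in rad, forces in N, time in s.
With the tool pointing down it reaches from about 250 to 775 mm from the base axis. Payload 4 kg.
Tool frame: the origin (TCP) lies midway between the tips of the shut fingers; the grasp point (between the pads) lies 19 mm behind it; x points along the fingers, y is the direction in which the jaws open and shut, and the axes are right-handed (so a half turn about x gives the same grasp; the last joint's range is limited). The gripper opens to 94 mm and grips with 3 to 60 N. Pads are 16 mm wide; open, the fingers measure 119 mm over their backs; the gripper's body (75 mm by 177 mm) begins 78 mm behind the grasp point.
Start: joints at [1.027, 0.087, 1.371, -0, 1.684, -0.103], TCP at [234.677, 497.441, 205.506] pointing down, gripper open.
Joint ranges: [-3.1, 3.1], [-0.76, 2.03], [0.27, 2.55], [-1.08, 4.22], [0.17, 2.65], [-2.57, 2.57]. Speed limits (rad/s): [2.79, 2.79, 3.14, 3.14, 3.14, 3.14].

## Interface

Orientations are given as a rotation vector (axis times angle).
In Python, from rig import robot gives the robot as it stands.
- The arm moves only by the tool drive_tool, never from a script. Its argument "plan" is a list of rows, each an object with "travel": the shift along the tool's x, y, z in mm, a list of three; "rot": the turn, a rotation vector about the tool's x, y, z in degrees, a list of three; "grip": the finger opening in mm, from 0 to 94. A call has 1 to 12 rows; each row is the pose to reach, as a shift and turn from the pose commanded when the call began, along the tool's axes at that moment; what a row does not reach only later rows make up. A row lasts 1/10 s, in which the tool goes at most 50 mm and 8.59 degrees, less where a joint would pass 70% of its speed; a pose out of reach is approached as far as the arm can. A call with a gripper value outside its range is refused whole. The fingers move at their own pace and stop on an object; "grip_force" is the grip in N (left out, the last holds). Time passes only in rows, so rows that repeat a pose let the fingers close. It gives the time, the measured TCP pose, the force and the opening at its end, in the units of the state.
- robot.sense(): the state, without advancing time (a new reading comes with each control period).
- robot.capture(name): name is "scene" or "top"; returns the picture (384x512x3 uint8, blue, green, red); there is no depth.
- robot.camera_params(name): a dict with "mtx" (3x3 intrinsics, pixels), "R" (3x3) and "t" (3): a world point X has camera coordinates R X + t. Camera axes: x right, y down, z forward; pixel columns grow to the right and rows downward; lengths in mm; the calibration is good to about 2 mm. A picture is of the moment at which its call begins. camera_params takes no time and is no camera call.
- robot.close_job(): hands the job in, once; it reports no verdict.
The state is a dict: "time": time; "joints": joint angles; "joint_velocities": joint speeds; "joint_torque": joint torques, N m; "position": TCP position; "ee_rot": TCP orientation; "ft_force": force on the tool from outside, world axes, zero at the start; "torque": the same for the moment, N m; "width": opening from 0.0 (shut) to 1.0 (fully open).
Only numpy, scipy, OpenCV 4.12 (cv2) and the standard library are available. Lean on these libraries where they do the work, as an engineer would, in place of code of your own. Each camera call takes 0.05 s, during which the arm holds its last target.

## Task

Take the sample carrier with the blue swatch by its grip and slide it nose first into the colour reader's slot, gently, until you feel it press against the hidden stop, so that it sits fully home. Let go of it there, then press the green read button all the way down and release it. Never press the button before the carrier is home, do not ram the carrier, and leave the other carriers, the jars, the bowl and the muller where they are.

Things in the scene. Friction and masses are not known exactly. Their poses are not given: they have to be found in the camera images.
- blue_grip (a point): centre of the upright black grip on the rear of the carrier to load (a white bar 130 x 24 x 15 mm lying flat, with a blue swatch). Grasp its waist: 12 mm wide (y), 24 mm long (x), between two end flanges 4 mm thick, 22 mm wide. Point: on the bar's centre line, 44 mm above the bar's underside, 110 mm behind the nose. x points to the nose. The grip's top is 62 mm above the underside
- blue_nose (a point): middle of the nose face of the blue carrier, 7.5 mm above its underside; x points forward out of the nose. The blue swatch, 55 x 20 mm, covers the front of the bar's top; the front of the grip is 94 mm behind the nose. The carrier weighs 0.08 to 0.17 kg and starts flat on the table
- ochre_grip (a point): same point on the grip of a spare carrier of the same shape but with ochre yellow paint; leave it alone
- red_grip (a point): same point on the grip of a spare carrier of the same shape but with dark red paint; leave it alone
- reader: grey bench-top colour reader, fixed, housing 200 mm long (its x), 150 mm wide, 75 mm high. Origin on the table directly below the middle of the slot's mouth, which is in the housing's front face; x points into the slot, z up. The carrier goes in nose first, lying flat on the slot floor; its grip stays outside
- slot_mouth (a point): middle of the slot floor at the mouth, 10 mm above the table; x points into the slot. Slot 27 mm wide, 20 mm high. Its floor goes on 100 mm in front of the mouth as an open tray. Along the 60 mm next to the mouth stand two orange rails, tops 28 mm above the table: 27 mm apart over the last 20 mm, flaring to about 47 mm apart at their outer ends
- feeler (a joint): travel (m) of a weak hidden feeler (under 0.3 N) in the face of the rigid steel stop inside the blind slot: 0 with nothing near, about 0.005 with a carrier's nose hard against the stop; springs back if it moves away. The stop lies somewhere 20 to 60 mm inside the mouth, different every time and out of sight, so it must be found by feel
- read (a joint): travel of the read button, m: 0 up, 0.006 fully down; sprung, fully down takes 5 N
- read_top (a point): middle of the top of the round green read button, 28 mm across, on top of the reader's housing 75 mm behind the slot's mouth; it is pressed straight down by 6 mm
- jar_rust: bystander: glass jar with white cap, 52 mm across, 91 mm high, rust pigment; origin under its centre
- jar_green: bystander: the same jar with green pigment
- jar_violet: bystander: the same jar with violet pigment
- mortar: bystander: white bowl 124 mm across, 65 mm high; origin under its centre
- muller: bystander: glass muller 70 mm across, 95 mm high, on a glass slab 8 mm thick; origin under its centre

How it is judged (in metres and radians):
On the way, in this order (a step that is already met when the one before it is completed fails the run):
1. the blue carrier is in the slot, pressed against the hidden stop (within 2 mm of it, with more than 2 N) (value of joint feeler above 0.003 m and x of blue_nose in the frame of reader between 0.015 and 0.065 m and y of blue_nose in the frame of reader between -0.005 and 0.005 m and z of blue_nose in the frame of reader below 0.024 m and angle between the x axis of blue_nose and the x axis of reader, either way round below 0.08 rad and contact force between blue and reader above 2 N), for 0.1 s.
2. the carrier is let go, fully home (value of joint feeler above 0.003 m and x of blue_nose in the frame of reader between 0.015 and 0.065 m and y of blue_nose in the frame of reader between -0.005 and 0.005 m and z of blue_nose in the frame of reader below 0.024 m and angle between the x axis of blue_nose and the x axis of reader, either way round below 0.08 rad and angle between blue_grip's own z axis and vertical below 0.05 rad and contact force between blue and the fingers below 0.05 N), for 0.2 s.
3. the read button is pressed down (more than 4.5 mm) with the carrier home (value of joint feeler above 0.003 m and x of blue_nose in the frame of reader between 0.015 and 0.065 m and y of blue_nose in the frame of reader between -0.005 and 0.005 m and z of blue_nose in the frame of reader below 0.024 m and angle between the x axis of blue_nose and the x axis of reader, either way round below 0.08 rad and value of joint read above 0.0045 m).
At the end, for the whole second after the job is handed in: The blue carrier lies flat in the slot (tilt under 0.05 rad), nose first, at rest and let go, within 2 mm of the hidden stop (feeler pushed in more than 3 mm), and the read button is up again (value of joint feeler above 0.003 m and x of blue_nose in the frame of reader between 0.015 and 0.065 m and y of blue_nose in the frame of reader between -0.005 and 0.005 m and z of blue_nose in the frame of reader below 0.024 m and angle between the x axis of blue_nose and the x axis of reader, either way round below 0.08 rad and angle between blue_grip's own z axis and vertical below 0.05 rad and value of joint read below 0.0015 m and linear speed of blue below 0.01 m/s and distance between blue_grip and the grasp point above 0.04 m); the robot touches nothing.
It fails at once if carrier rammed: more than 24 N between the blue carrier and the reader (contact force between blue and reader above 24 N).
It fails at once if read button pressed (over 3 mm) while the carrier is not home (value of joint read above 0.003 m and value of joint feeler below 0.0025 m).
It fails at once if another carrier moved by more than 20 mm (distance of any of ochre_grip, red_grip from where it was at the start of the episode above 0.02 m).
It fails at once if a jar, the bowl or the muller moved by more than 20 mm or tipped (distance of any of jar_rust, jar_green, jar_violet, mortar, muller from where it was at the start of the episode above 0.02 m or angle between any of jar_rust, jar_green, jar_violet, mortar, muller's own z axis and vertical above 0.3 rad).
It also fails if it takes over 61 s, if anything falls off the work surface, if the arm or the gripper's body presses on something with over 40 N, if the wrist force passes 120 N, or if a joint passes its speed limit or range.

## Working session

There is one attempt and no reset: what is moved stays moved. The work goes in short steps, Python scripts to look and compute and a tool call to move; the robot and the scene stay as the last step left them, time stands still between calls to the robot, and variables do not carry over. Pictures are saved under pics/ and viewed, and the job is handed in when it is done.

Besides the shell and the picture viewer there is one more tool, called after ">>>" as name(argument=value, ...), one argument or row to a line, values as JSON. drive_tool: Moves the arm, as the interface text tells. Its arguments: {"type":"object","properties":{"plan":{"type":"array"},"grip_force":{"type":"number"}},"required":["plan"]}

```bash
mkdir -p pics; ls
python3 - <<'E'
from rig import robot
import cv2
for n in("scene","top"):
    cv2.imwrite(f"pics/{n}0.png",robot.capture(n))
    p=robot.camera_params(n);print(n,p)
s=robot.sense();print(s)
E
```

```text
pics
scene {'mtx': array([[363.89717423,   0.        , 259.48026994],
       [  0.        , 363.89717423, 190.3607994 ],
       [  0.        ,   0.        ,   1.        ]]), 'R': array([[-0.16284494,  0.98664627, -0.00326569],
       [ 0.56486508,  0.09051561, -0.82020386],
       [-0.80895548, -0.13541072, -0.57206203]]), 't': array([  95.54553607, -226.23067382, 1399.56036818])}
top {'mtx': array([[468.55489469,   0.        , 246.79504625],
       [  0.        , 468.55489469, 183.1206095 ],
       [  0.        ,   0.        ,   1.        ]]), 'R': array([[-0.02052258, -0.99967083,  0.01539659],
       [-0.98764691,  0.01787812, -0.15567258],
       [ 0.15534607, -0.0184012 , -0.98768871]]), 't': array([ -19.97578539,  529.96558751, 1125.45659696])}
{'time': 0.1, 'joints': array([ 1.02690604e+00,  8.79018251e-02,  1.37207059e+00, -4.34698620e-06,
        1.68361146e+00, -1.03111810e-01]), 'joint_velocities': array([ 0.00014287, -0.00169787, -0.00209063,  0.00055371, -0.00168629,
        0.0017893 ]), 'joint_torque': array([ 2.52389778e-03, -3.41251445e+01, -3.03301370e+01,  7.20509654e-02,
        3.04312678e-02, -8.04670344e-05]), 'position': array([234.41181619, 497.0060899 , 204.42640324]), 'ee_rot': array([ 0.34421504,  1.54364489, -0.34720279]), 'ft_force': array([ 0.87722345, -0.09450373,  0.25326963]), 'torque': array([ 0.03371295, -0.04206191,  0.03973009]), 'width': 0.9999063343383302}
```

View pics/scene0.png

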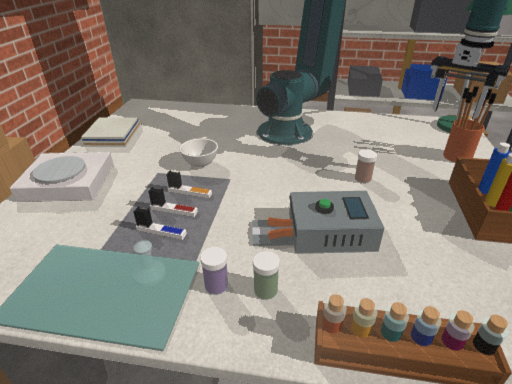

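View pics/top0.png

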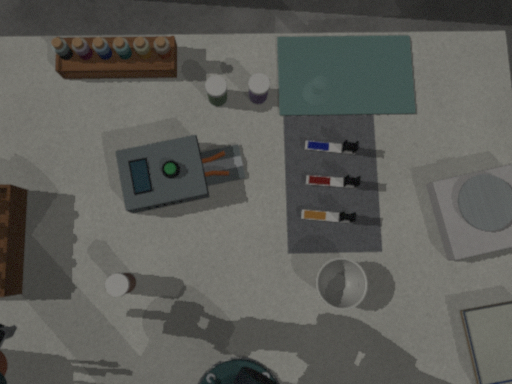

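The blue carrier is at top (332,147), with its nose to the left. The reader is at (165,173), its tray opening right at about (235,162). I'll zoom in on both.

Run:
```python
import cv2,numpy as np
t=cv2.imread("pics/top0.png");s=cv2.imread("pics/scene0.png")
a=cv2.resize(t[120:220,105:255],None,fx=5,fy=5,interpolation=cv2.INTER_CUBIC)
a=cv2.convertScaleAbs(a,alpha=1.5);cv2.imwrite("pics/z1.png",a)
b=cv2.resize(t[125:230,290:375],None,fx=5,fy=5,interpolation=cv2.INTER_CUBIC)
c=cv2.resize(s[165:265,240:390],None,fx=5,fy=5,interpolation=cv2.INTER_CUBIC)
cv2.imwrite("pics/z2.png",cv2.convertScaleAbs(b,alpha=1.5));cv2.imwrite("pics/z3.png",c)
c=cv2.resize(s[160:250,120:220],None,fx=6,fy=6,interpolation=cv2.INTER_CUBIC);cv2.imwrite("pics/z4.png",c)
```

```text
(no output)
```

View pics/z1.png

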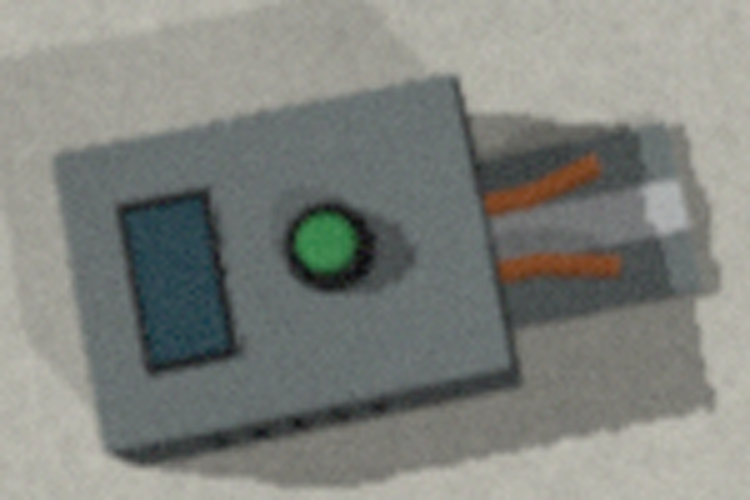

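View pics/z2.png

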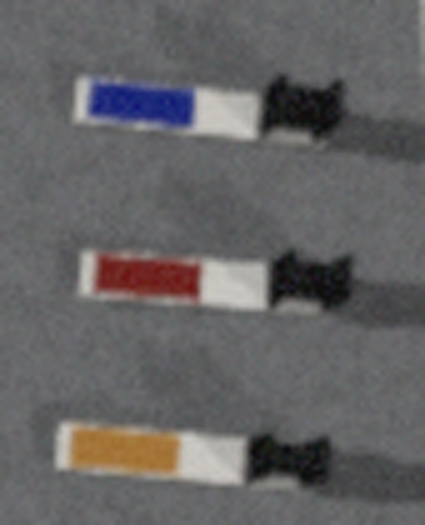

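View pics/z3.png

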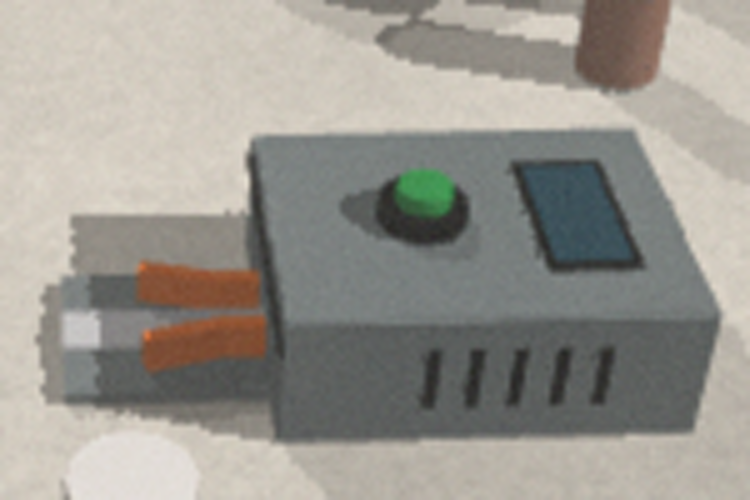

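View pics/z4.png

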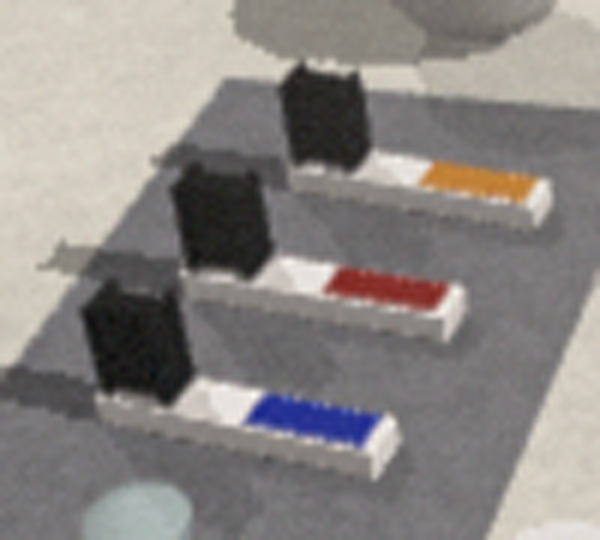

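The top view shows the housing-top corners at about z1 (55,155), (455,78), (515,375) and (110,450). The rails lie right of it and the button is at (325,240). The blue carrier lies nearly along the image rows. Next I'll measure these by masks.

```bash
cat > h.py <<'E'
import numpy as np,cv2
from rig import robot
P={n:robot.camera_params(n) for n in("scene","top")}
def ray(n,uv,z):
    p=P[n];uv=np.atleast_2d(np.asarray(uv,float))
    d=np.c_[(uv-p["mtx"][:2,2])/p["mtx"][0,0],np.ones(len(uv))]@p["R"]
    c=-p["R"].T@p["t"];k=(z-c[2])/d[:,2]
    return c+d*k[:,None]
def proj(n,X):
    p=P[n];c=np.atleast_2d(X)@p["R"].T+p["t"];q=c@p["mtx"].T;return q[:,:2]/q[:,2:]
def cnt(m):
    c,_=cv2.findContours(m.astype(np.uint8),cv2.RETR_EXTERNAL,cv2.CHAIN_APPROX_NONE)
    return max(c,key=cv2.contourArea)
def pix(m):
    y,x=np.nonzero(m);return np.c_[x,y].astype(float)
def pca(X):
    m=X.mean(0);w,v=np.linalg.eigh(np.cov((X-m).T));return m,v[:,-1],np.sqrt(12*w)
E
python3 - <<'E'
from h import *
def hsv(n):return cv2.cvtColor(cv2.imread(f"pics/{n}0.png"),cv2.COLOR_BGR2HSV).astype(int)
def win(m,x0,x1,y0,y1):
    o=np.zeros_like(m);o[y0:y1,x0:x1]=m[y0:y1,x0:x1];return o
W={"top":dict(blue=(295,365,135,160),red=(295,365,168,193),rd=(105,250,120,220)),
   "scene":dict(blue=(120,200,200,245),rd=(240,390,165,265))}
for n in W:
    h=hsv(n);H,S,V=h[...,0],h[...,1],h[...,2]
    b=win((H>105)&(H<130)&(S>130),*W[n]["blue"])
    m,v,l=pca(ray(n,pix(b),15)[:,:2]);print(n,"swatch",b.sum(),m,np.degrees(np.arctan2(v[1],v[0])),l)
    wh=win((S<45)&(V>(110 if n=="top" else 120)),*W[n]["blue"])|b
    wh=cv2.morphologyEx(wh.astype(np.uint8),cv2.MORPH_CLOSE,np.ones((3,3)))
    c=cnt(wh);g=ray(n,c[:,0],15)[:,:2].astype(np.float32)
    print(" bar(z15)",cv2.minAreaRect(g))
    dk=win(V<60,*W[n]["blue"])
    print(" grip",dk.sum(),pix(dk).mean(0),ray(n,pix(dk).mean(0),62), cv2.minAreaRect(cnt(dk)))
    g=win((H>45)&(H<80)&(S>110),*W[n]["rd"])
    print(" button",g.sum(),pix(g).mean(0),ray(n,pix(g).mean(0),85))
    o=win((H<15)&(S>120),*W[n]["rd"])
    k,lab,st,ce=cv2.connectedComponentsWithStats(o.astype(np.uint8))
    for i in range(1,k):
        if st[i,4]>20:
            X=ray(n,pix(lab==i),28)[:,:2];print(" rail",st[i],ray(n,ce[i],28),cv2.minAreaRect(X.astype(np.float32)))
E
```

```text
top swatch 120 [ 629.30186978 -217.06171349] 82.85966608976008 [16.64034982 50.19065317]
 bar(z15) ((627.1829833984375, -228.8981475830078), (91.81597137451172, 21.530635833740234), 81.94771575927734)
 grip 263 [351.19771863 146.84410646] [[ 612.85795199 -291.22983277   62.        ]] ((353.0, 147.0), (16.0, 22.0), 90.0)
 button 126 [169.94444444 168.07142857] [[562.61322232 154.52950246  85.        ]]
 rail [202 151  23  12 100] [[600.21913577  53.53198519  28.        ]] ((600.2293701171875, 53.8944091796875), (12.349451065063477, 59.38405227661133), 20.778547286987305)
 rail [205 171  24   5  92] [[559.48208698  45.64319697  28.        ]] ((559.7716064453125, 45.60409927368164), (9.984490394592285, 58.31922149658203), 2.041961193084717)
scene swatch 87 [ 629.40618985 -215.52974132] 83.4365713169355 [15.98594956 52.50105379]
 bar(z15) ((596.078125, -230.27200317382812), (176.58676147460938, 170.09715270996094), 9.118430137634277)
 grip 323 [145.43962848 213.75232198] [[ 635.32748292 -273.56859633   62.        ]] ((142.5, 216.5), (19.0, 17.0), 90.0)
 button 78 [324.84615385 202.70512821] [[552.07496049 155.37284716  85.        ]]
 rail [268 218  24   8 171] [[572.85106531  47.99456441  28.        ]] ((571.6976318359375, 48.71626281738281), (27.3922176361084, 58.31732940673828), 9.143004417419434)
 rail [269 228  24  11 188] [[613.19225663  56.22090332  28.        ]] ((612.7009887695312, 56.43247985839844), (28.799264907836914, 62.742088317871094), 21.55282974243164)
```

```bash
cat >> h.py <<'E'
from scipy.ndimage import map_coordinates,gaussian_filter
def edges(img,corn,r=3.0):
    """refine polygon: sub-pixel gradient maximum along normals, line fit, intersect"""
    g=gaussian_filter(img.astype(float).mean(2),0.8);L=[]
    for i in range(len(corn)):
        a,b=np.array(corn[i],float),np.array(corn[(i+1)%len(corn)],float)
        d=(b-a)/np.linalg.norm(b-a);nn=np.array([-d[1],d[0]]);pts=[];ss=np.arange(-r,r+.01,.25)
        for t in np.linspace(.1,.9,50):
            q=a+(b-a)*t+ss[:,None]*nn
            v=map_coordinates(g,[q[:,1],q[:,0]],order=1);k=np.argmax(abs(np.gradient(v)));pts.append(q[k])
        l=cv2.fitLine(np.array(pts,np.float32),cv2.DIST_HUBER,0,.01,.01).ravel();L.append(l)
    out=[]
    for i in range(len(L)):
        l,m=L[i-1],L[i];k=np.linalg.solve(np.c_[l[:2],-m[:2]],m[2:]-l[2:]);out.append(l[2:]+k[0]*l[:2])
    return np.array(out)
def tri(uva,uvb):
    A=[];b=[]
    for n,uv in(("top",uva),("scene",uvb)):
        p=P[n];M=p["mtx"]@np.c_[p["R"],p["t"]]
        for k in(0,1):A.append(M[k,:3]-uv[k]*M[2,:3]);b.append(uv[k]*M[2,3]-M[k,3])
    return np.linalg.lstsq(np.array(A),np.array(b),rcond=None)[0]
E
python3 - <<'E'
from h import *
t=cv2.imread("pics/top0.png");s=cv2.imread("pics/scene0.png")
# order: front-left,rear-left,rear-right,front-right in image
ct=edges(t,[(196,135.6),(116,151),(127,210),(208,195)])
cs=edges(s,[(296,229),(384,228),(366.5,191),(291,192.5)])
for n,c in(("top",ct),("scene",cs)):
    X=ray(n,c,75);print(n,c.round(1).tolist());print(X.round(1).tolist())
    print(" lens",[round(np.linalg.norm(X[i]-X[(i+1)%4]),1) for i in range(4)])
    for a,b in((0,1),(3,2)):d=X[b]-X[a];print(" yaw",np.degrees(np.arctan2(d[1],d[0])))
    d=X[3]-X[0];print(" yaw f",np.degrees(np.arctan2(d[1],d[0]))+90+180,"mouth",(X[0]+X[3])/2, "centre",X.mean(0))
print("tri",[tri(a,b).round(1).tolist() for a,b in zip(ct,cs)])
print("button",tri((169.94,168.07),(324.85,202.7)))
E
```

```text
top [[195.60000610351562, 134.0], [114.4000015258789, 150.6999969482422], [126.0999984741211, 213.1999969482422], [207.39999389648438, 197.60000610351562]]
[[648.6, 93.5, 75.0], [610.0, 291.0, 75.0], [456.8, 259.9, 75.0], [490.7, 65.7, 75.0]]
 lens [np.float64(201.2), np.float64(156.2), np.float64(197.1), np.float64(160.3)]
 yaw 101.06387716365211
 yaw 99.87737339168915
 yaw f 99.99274734312849 mouth [569.61325292  79.63249368  75.        ] centre [551.50870334 177.53737647  75.        ]
scene [[297.79998779296875, 229.89999389648438], [384.29998779296875, 228.0], [366.29998779296875, 190.10000610351562], [287.1000061035156, 191.60000610351562]]
[[650.7, 97.9, 75.0], [613.4, 290.2, 75.0], [466.3, 261.2, 75.0], [505.5, 59.2, 75.0]]
 lens [np.float64(195.8), np.float64(149.9), np.float64(205.8), np.float64(150.3)]
 yaw 100.97600925109937
 yaw 100.98007972450502
 yaw f 104.93847521913187 mouth [578.10021637  78.56690479  75.        ] centre [558.97963594 177.13493983  75.        ]
tri [[649.0, 95.3, 73.1], [610.5, 291.4, 72.7], [457.5, 261.9, 68.9], [492.1, 63.3, 66.2]]
button [561.31932646 154.06441191  91.64613414]
```

Run:
```python
from h import *
t=cv2.imread("pics/top0.png")
c=edges(t,[(304.8,140.2),(342.4,143.4),(341.6,152.6),(304.8,149.8)],2)
X=ray("top",c,15);print(c.round(1).tolist(),X.round(1).tolist())
print([round(np.linalg.norm(X[i]-X[(i+1)%4]),1) for i in range(4)])
for a,b in((1,0),(2,3)):d=X[b]-X[a];print("yaw",np.degrees(np.arctan2(d[1],d[0])))
nose=(X[0]+X[3])/2;print("nose",nose)
for y in(82.5,83,83.5):
    e=np.array([np.cos(np.radians(y)),np.sin(np.radians(y))])
    print(y,"grip",nose[:2]-110*e,"via swatch",np.array([629.35,-216.3])-(110-((nose[:2]-[629.35,-216.3])@e))*e)
    for n in("top","scene"):print(n,proj(n,[*(nose[:2]-110*e),62]),proj(n,[*(nose[:2]-110*e),15]))
from scipy.spatial.transform import Rotation as R
s=robot.sense();print(R.from_rotvec(s["ee_rot"]).as_matrix().round(4))
```

```text
[[304.29998779296875, 141.1999969482422], [341.8999938964844, 143.5], [341.1000061035156, 152.6999969482422], [304.29998779296875, 147.0]] [[640.9, -181.9, 15.0], [633.2, -279.3, 15.0], [608.9, -275.9, 15.0], [625.6, -181.4, 15.0]]
[np.float64(97.7), np.float64(24.5), np.float64(96.0), np.float64(15.4)]
yaw 85.47196976103461
yaw 80.00387079629782
nose [ 633.23544284 -181.62676657   15.        ]
82.5 grip [ 618.87756169 -290.68570132] via swatch [ 619.54536207 -290.77361891]
top [[350.84656773 144.48712246]] [[346.58194496 148.79495371]]
scene [[141.68580577 208.97763915]] [[145.15250884 223.52811547]]
83 grip [ 619.82981506 -290.80684325] via swatch [ 620.19618653 -290.85182801]
top [[350.87398268 144.11324807]] [[346.60883836 148.43486235]]
scene [[141.47658118 209.20576671]] [[144.95215353 223.76144932]]
83.5 grip [ 620.78308932 -290.91967069] via swatch [ 620.84732852 -290.92698983]
top [[350.89804161 143.73912473]] [[346.63250438 148.07452814]]
scene [[141.26999559 209.4348539 ]] [[144.75438249 223.99575407]]
[[-1.000e-03  4.266e-01  9.044e-01]
 [-1.700e-03  9.044e-01 -4.266e-01]
 [-1.000e+00 -2.000e-03 -2.000e-04]]
```

>>> drive_tool(
  plan=[
    {"travel": [0,-31,39],"rot": [6,0,0],"grip": 50},
    {"travel": [0,-62,78],"rot": [12,0,0],"grip": 50},
    {"travel": [0,-93,116],"rot": [18,0,0],"grip": 50},
    {"travel": [0,-123,154],"rot": [24,0,0],"grip": 50},
    {"travel": [0,-154,192],"rot": [30,0,0],"grip": 50},
    {"travel": [0,-184,230],"rot": [36,0,0],"grip": 50},
    {"travel": [0,-215,268],"rot": [42,0,0],"grip": 50},
    {"travel": [0,-245,306],"rot": [48,0,0],"grip": 50},
    {"travel": [0,-276,344],"rot": [54,0,0],"grip": 50},
    {"travel": [0,-300,375],"rot": [60,0,0],"grip": 50},
    {"travel": [0,-300,375],"rot": [66,0,0],"grip": 50},
    {"travel": [0,-300,375],"rot": [71.7,0,0],"grip": 50},
  ],
  grip_force=20,
)

```text
time: 1.3
position: [445.9, 64.6, 204.7]
ee_rot: [1.303, 1.147, -1.305]
ft_force: [0.6, 0.5, 0.3]
width: 0.528
```

```bash
cat >> h.py <<'E'
from scipy.spatial.transform import Rotation as Rot
def st():
    s=robot.sense();M=Rot.from_rotvec(s["ee_rot"]).as_matrix()
    print("t",s["time"],"pos",s["position"].round(2),"F",s["ft_force"].round(2),"w",round(s["width"]*94,2),"jawyaw",np.degrees(np.arctan2(M[1,1],M[0,1])).round(2),"tilt",M[:,0].round(4));return s,M
def shift(tgt):
    s,M=st();print("tool shift",(M.T@(np.array(tgt)-s["position"])).round(2))
E
python3 -c "
from h import *
shift([620.3,-290.8,130])"
```

```text
t 1.3 pos [445.92  64.58 204.69] F [0.65 0.47 0.34] w 49.59 jawyaw -7.39 tilt [-1.7e-03  1.0e-04 -1.0e+00]
tool shift [ 74.37 218.77 329.99]
```

>>> drive_tool(
  plan=[
    {"travel": [0,27,41],"rot": [0,0,0],"grip": 50},
    {"travel": [0,54,82],"rot": [0,0,0],"grip": 50},
    {"travel": [10,81,122],"rot": [0,0,0],"grip": 50},
    {"travel": [20,108,162],"rot": [0,0,0],"grip": 50},
    {"travel": [30,134,202],"rot": [0,0,0],"grip": 50},
    {"travel": [40,160,242],"rot": [0,0,0],"grip": 50},
    {"travel": [50,187,282],"rot": [0,0,0],"grip": 50},
    {"travel": [60,208,314],"rot": [0,0,0],"grip": 50},
    {"travel": [74,218.5,330],"rot": [0,0,0],"grip": 50},
    {"travel": [74,218.5,330],"rot": [0,0,0],"grip": 50},
    {"travel": [74,218.5,330],"rot": [0,0,0],"grip": 50},
  ],
)

```text
time: 2.4
position: [622.1, -287.4, 130.2]
ee_rot: [1.299, 1.152, -1.299]
ft_force: [-0.1, 0.1, 0.4]
width: 0.532
```

```bash
python3 -c "
from h import *
shift([620.3,-290.8,26])
for n in('scene','top'):
    im=robot.capture(n);cv2.imwrite(f'pics/{n}1.png',im)
s=cv2.imread('pics/scene1.png')
cv2.imwrite('pics/z5.png',cv2.resize(s[150:250,100:220],None,fx=6,fy=6,interpolation=cv2.INTER_CUBIC))
s=cv2.imread('pics/top1.png')
cv2.imwrite('pics/z6.png',cv2.resize(s[110:200,280:400],None,fx=6,fy=6,interpolation=cv2.INTER_CUBIC))
"
```

```text
t 2.4 pos [ 622.11 -287.35  130.19] F [-0.06  0.13  0.35] w 49.99 jawyaw -6.97 tilt [-0.0023  0.002  -1.    ]
tool shift [104.19  -1.11   3.82]
```

View pics/z5.png

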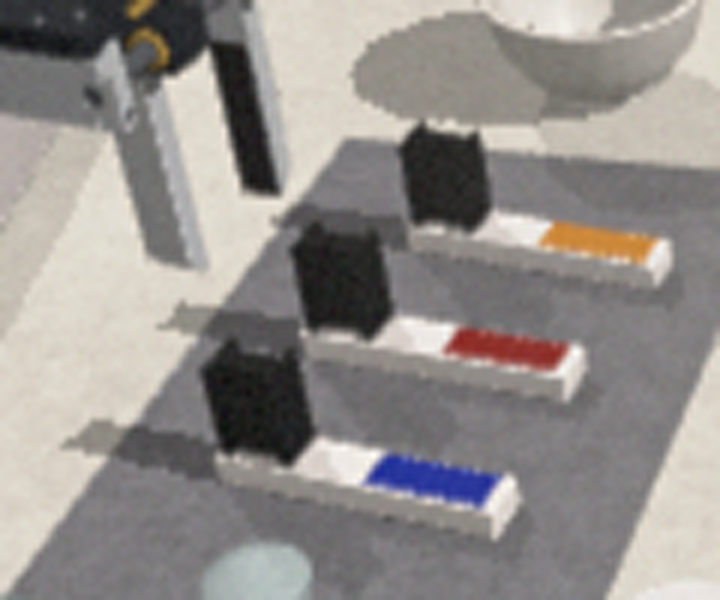

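View pics/z6.png

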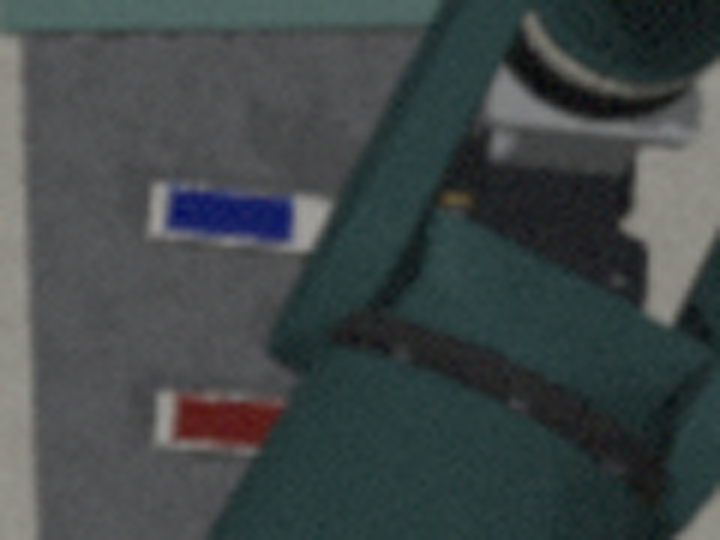

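```bash
python3 -c "
from h import *
s,M=st();p=s['position']
for k in(-30,30,-25,25):print(k,[proj(n,p+M[:,1]*k).round(1).tolist() for n in('scene',)])
"
```

```text
t 2.5 pos [ 622.85 -286.77  132.46] F [-0.15 -0.02  0.35] w 50.06 jawyaw -6.89 tilt [ 9.e-04  1.e-04 -1.e+00]
-30 [[[143.7, 179.9]]]
30 [[[129.8, 193.6]]]
-25 [[[142.6, 180.9]]]
25 [[[131.0, 192.4]]]
```

>>> drive_tool(
  plan=[
    {"travel": [35,-1,3.8],"rot": [0,0,0],"grip": 50},
    {"travel": [55,-1,3.8],"rot": [0,0,0],"grip": 50},
    {"travel": [55,-1,3.8],"rot": [0,0,0],"grip": 50},
    {"travel": [55,-1,3.8],"rot": [0,0,0],"grip": 50},
  ],
)

```text
time: 2.9
position: [621.6, -290.6, 77.9]
ee_rot: [1.298, 1.149, -1.296]
ft_force: [-0.2, -1.0, 1.9]
width: 0.531
```

```bash
python3 -c "
from h import *
shift([620.3,-290.8,26])
for n in('scene',):
    im=robot.capture(n);cv2.imwrite(f'pics/{n}2.png',im)
s=cv2.imread('pics/scene2.png')
cv2.imwrite('pics/z7.png',cv2.resize(s[170:250,100:200],None,fx=7,fy=7,interpolation=cv2.INTER_CUBIC))
"
```

```text
t 2.9 pos [ 621.6  -290.6    77.85] F [-0.23 -0.96  1.89] w 49.87 jawyaw -6.89 tilt [ 1.1e-03 -3.0e-04 -1.0e+00]
tool shift [51.85 -1.32  0.34]
```

View pics/z7.png

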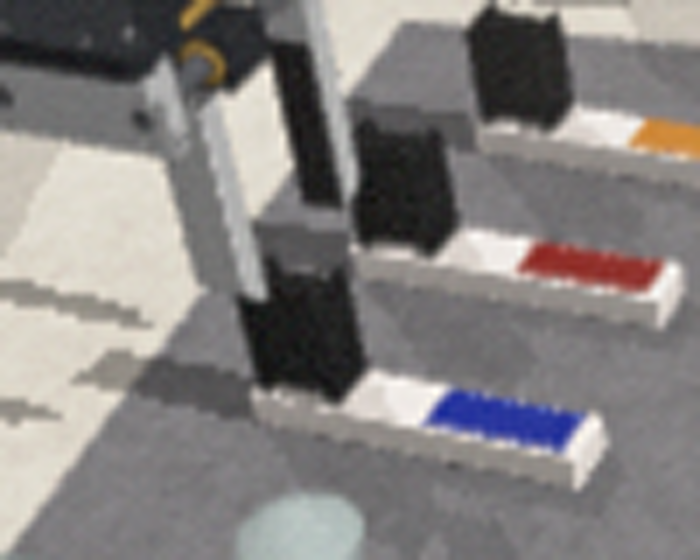

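```bash
python3 -c "
from h import *
s,M=st();p=s['position']
print(proj('scene',p))
g=np.array([620.3,-290.8]);e=np.array([np.cos(np.radians(83)),np.sin(np.radians(83))]);n=np.array([e[1],-e[0]])
for a in(16,-16):
  for b in(11,-11):
    for z in (62,15):print(a,b,z,(np.r_[(proj('scene',[*(g+a*e+b*n),z])[0]-[100,170])*7,(proj('top',[*(g+a*e+b*n),z])[0]-[290,125])*5]).round(0))
"
```

```text
t 2.95 pos [ 622.27 -291.19   78.97] F [-0.   -0.17 -0.11] w 50.1 jawyaw -6.9 tilt [ 0.003  -0.0015 -1.    ]
[[139.59657925 204.313037  ]]
16 11 62 [313. 302. 274.  70.]
16 11 15 [337. 404. 254.  93.]
16 -11 62 [346. 265. 271. 113.]
16 -11 15 [369. 366. 251. 134.]
-16 11 62 [233. 286. 338.  77.]
-16 11 15 [259. 388. 315.  99.]
-16 -11 62 [267. 250. 335. 119.]
-16 -11 15 [292. 351. 312. 140.]
```

>>> drive_tool(
  plan=[
    {"travel": [20,-1.5,-1],"rot": [0,0,0],"grip": 50},
    {"travel": [40,-1.5,-1],"rot": [0,0,0],"grip": 50},
    {"travel": [52,-1.5,-1],"rot": [0,0,0],"grip": 50},
    {"travel": [52,-1.5,-1],"rot": [0,0,0],"grip": 50},
    {"travel": [52,-1.5,-1],"rot": [0,0,0],"grip": 25},
    {"travel": [52,-1.5,-1],"rot": [0,0,0],"grip": 0},
    {"travel": [52,-1.5,-1],"rot": [0,0,0],"grip": 0},
    {"travel": [52,-1.5,-1],"rot": [0,0,0],"grip": 0},
    {"travel": [52,-1.5,-1],"rot": [0,0,0],"grip": 0},
    {"travel": [52,-1.5,-1],"rot": [0,0,0],"grip": 0},
  ],
  grip_force=20,
)

```text
time: 3.95
position: [620.1, -290.5, 24.9]
ee_rot: [1.298, 1.149, -1.298]
ft_force: [0.2, -0.3, 0.4]
width: 0.129
```

```bash
python3 -c "
from h import *
st()
im=robot.capture('scene');cv2.imwrite('pics/scene3.png',im)
st()
cv2.imwrite('pics/z8.png',cv2.resize(im[170:250,100:200],None,fx=7,fy=7,interpolation=cv2.INTER_CUBIC))
"
```

```text
t 3.95 pos [ 620.15 -290.49   24.87] F [ 0.16 -0.32  0.43] w 12.14 jawyaw -6.95 tilt [ 6.e-04 -3.e-04 -1.e+00]
t 4.0 pos [ 620.14 -290.52   24.87] F [0.08 0.09 0.93] w 11.69 jawyaw -6.96 tilt [ 6.e-04 -2.e-04 -1.e+00]
```

View pics/z8.png

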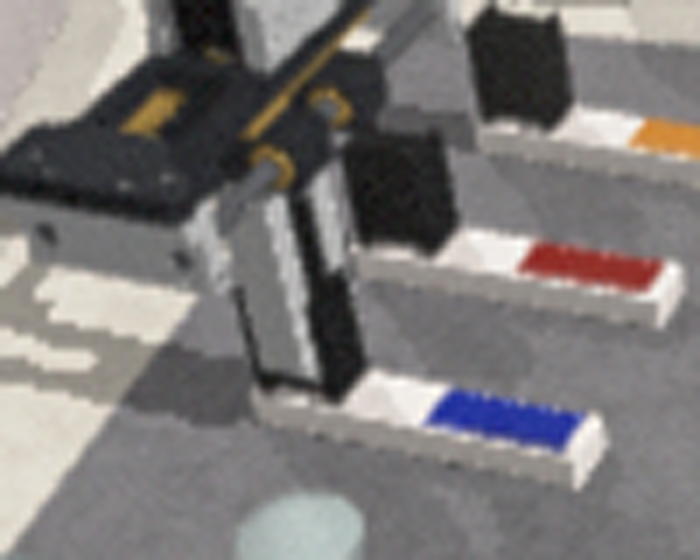

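>>> drive_tool(
  plan=[
    {"travel": [-15,0,0],"rot": [0,0,0],"grip": 0},
    {"travel": [-35,0,0],"rot": [0,0,0],"grip": 0},
    {"travel": [-55,-2,-15],"rot": [-2,0,0],"grip": 0},
    {"travel": [-60,-8,-50],"rot": [-5,0,0],"grip": 0},
    {"travel": [-60,-15,-85],"rot": [-9,0,0],"grip": 0},
    {"travel": [-60,-21,-120],"rot": [-13,0,0],"grip": 0},
    {"travel": [-60,-27,-155],"rot": [-16,0,0],"grip": 0},
    {"travel": [-60,-30,-175],"rot": [-18,0,0],"grip": 0},
    {"travel": [-60,-32,-184.5],"rot": [-18,0,0],"grip": 0},
    {"travel": [-60,-32,-184.5],"rot": [-18,0,0],"grip": 0},
    {"travel": [-60,-32,-184.5],"rot": [-18,0,0],"grip": 0},
  ],
)

```text
time: 5.1
position: [610.7, -104.3, 84.9]
ee_rot: [1.066, 1.293, -1.067]
ft_force: [-0.3, -0.0, -1.0]
width: 0.125
```

```bash
python3 -c "
from h import *
shift([610.9,-103.5,85])
for n in('scene','top'):cv2.imwrite(f'pics/{n}4.png',robot.capture(n))
t=cv2.imread('pics/top4.png');s=cv2.imread('pics/scene4.png')
cv2.imwrite('pics/z9.png',cv2.convertScaleAbs(cv2.resize(t[120:210,180:310],None,fx=6,fy=6,interpolation=cv2.INTER_CUBIC),alpha=1.5))
cv2.imwrite('pics/z10.png',cv2.resize(s[160:260,200:320],None,fx=6,fy=6,interpolation=cv2.INTER_CUBIC))
"
```

```text
t 5.1 pos [ 610.7  -104.31   84.86] F [-0.31 -0.02 -0.99] w 11.76 jawyaw 10.99 tilt [ 5.e-04 -9.e-04 -1.e+00]
tool shift [-0.14  0.35 -0.76]
```

View pics/z9.png

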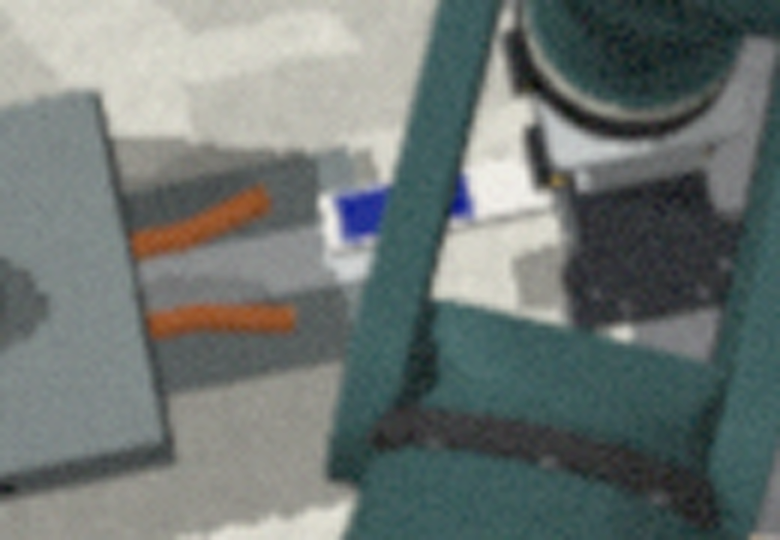

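View pics/z10.png

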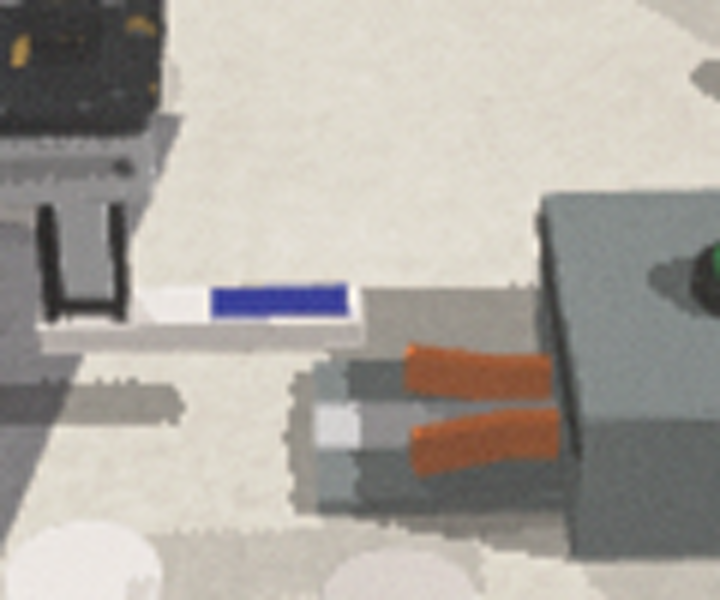

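>>> drive_tool(
  plan=[
    {"travel": [20,0.3,-0.5],"rot": [0,0,0],"grip": 0},
    {"travel": [38,0.3,-0.5],"rot": [0,0,0],"grip": 0},
    {"travel": [45,0.3,-0.5],"rot": [0,0,0],"grip": 0},
    {"travel": [45,0.3,-0.5],"rot": [0,0,0],"grip": 0},
    {"travel": [45,0.3,-0.5],"rot": [0,0,0],"grip": 0},
  ],
)

```text
time: 5.7
position: [611.1, -103.5, 40.1]
ee_rot: [1.067, 1.293, -1.066]
ft_force: [-0.1, -0.2, -1.2]
width: 0.128
```

```bash
python3 -c "
from h import *
shift([610.9,-103.5,85])
for n in('scene','top'):cv2.imwrite(f'pics/{n}5.png',robot.capture(n))
t=cv2.imread('pics/top5.png');s=cv2.imread('pics/scene5.png')
cv2.imwrite('pics/z11.png',cv2.convertScaleAbs(cv2.resize(t[130:200,190:290],None,fx=8,fy=8,interpolation=cv2.INTER_CUBIC),alpha=1.5))
cv2.imwrite('pics/z12.png',cv2.resize(s[190:265,210:310],None,fx=8,fy=8,interpolation=cv2.INTER_CUBIC))
"
```

```text
t 5.7 pos [ 611.14 -103.48   40.08] F [-0.12 -0.15 -1.2 ] w 12.04 jawyaw 11.0 tilt [ 9.e-04 -2.e-04 -1.e+00]
tool shift [-4.492e+01 -2.000e-01 -1.000e-02]
```

View pics/z11.png

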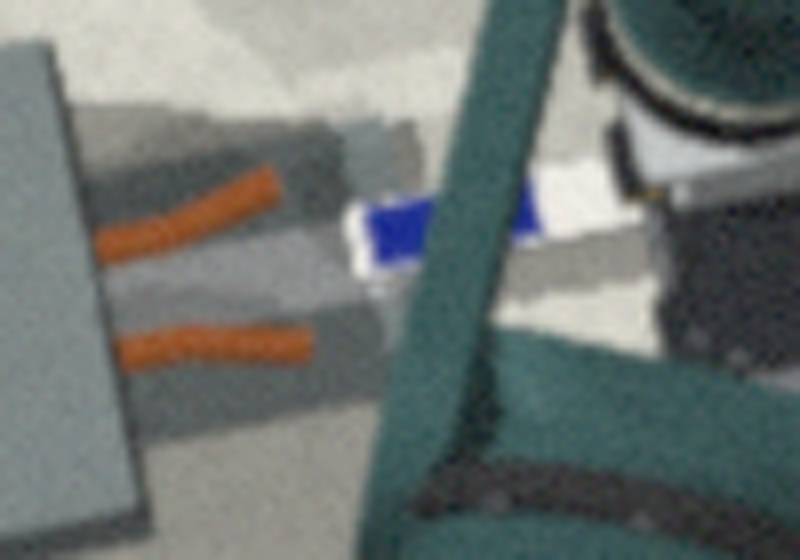

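View pics/z12.png

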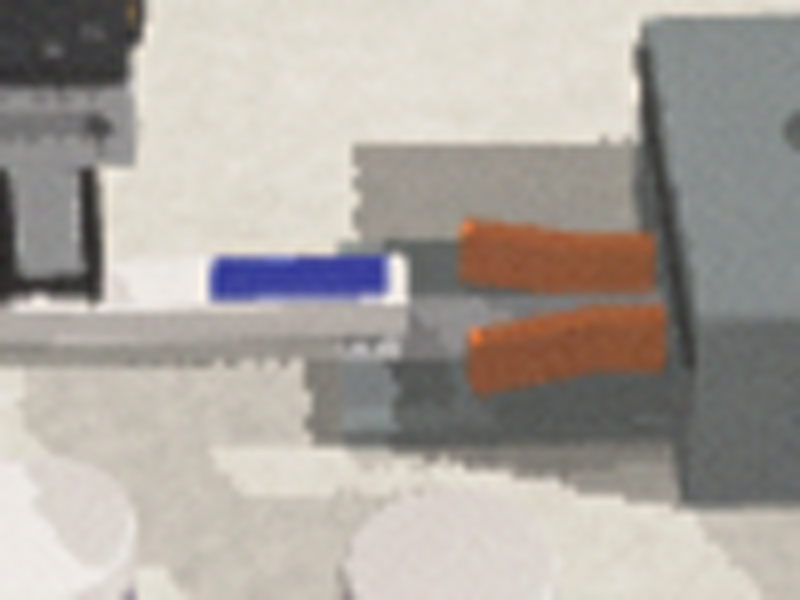

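```bash
python3 -c "
from h import *
e=np.array([np.cos(np.radians(101)),np.sin(np.radians(101))]);n=np.array([e[1],-e[0]])
t=cv2.imread('pics/top5.png');h=cv2.cvtColor(t,cv2.COLOR_BGR2HSV).astype(int)
H,S,V=h[...,0],h[...,1],h[...,2]
def sn(uv,z):
    X=ray('top',uv,z)[:,:2];return np.c_[X@e+31.2,X@n]
m=(H>105)&(H<130)&(S>120);m[:, :232]=0;m[:,262:]=0;m[:140]=0;m[180:]=0
p=pix(m)
q=sn(p,30);print('swatch n by s:')
for a in np.arange(-150,-60,8):
    k=(q[:,0]>a)&(q[:,0]<=a+8)
    if k.sum()>5:print(a,k.sum(),((q[k,1].min()+q[k,1].max())/2).round(1),q[k,1].mean().round(1))
print('nose',sn((234.75,160.25),30))
o=(H<15)&(S>120);o[:130]=0;o[200:]=0;o[:,:200]=0;o[:,232:]=0
q=sn(pix(o),28)
for a in range(-64,0,6):
    k=(q[:,0]>a)&(q[:,0]<=a+6);hi=q[k&(q[:,1]>579),1];lo=q[k&(q[:,1]<579),1]
    if len(hi)and len(lo):print(a,hi.min().round(1),hi.max().round(1),lo.min().round(1),lo.max().round(1),'mid',((hi.min()+lo.max())/2).round(1),((hi.mean()+lo.mean())/2).round(1))
"
```

```text
swatch n by s:
-142 8 579.3 578.4
-110 7 584.9 585.4
-102 20 581.6 581.3
-94 17 581.2 581.4
nose [[-82.56424143 579.47711468]]
-64 601.4 609.6 548.8 553.8 mid 577.6 578.1
-58 599.4 608.1 549.3 557.9 mid 578.6 579.1
-52 597.9 608.6 550.3 558.9 mid 578.4 578.5
-46 596.4 607.1 551.9 560.5 mid 578.5 578.7
-40 595.0 603.6 553.0 561.6 mid 578.3 578.2
-34 594.0 604.2 554.0 563.1 mid 578.6 578.9
-28 592.5 601.2 555.6 564.2 mid 578.3 578.6
-22 591.6 599.7 556.6 565.2 mid 578.4 578.3
-16 592.1 600.7 556.2 564.3 mid 578.2 578.5
-10 591.7 601.8 556.8 565.3 mid 578.5 579.2
-4 592.2 600.3 557.8 563.4 mid 577.8 577.8
```

>>> drive_tool(
  plan=[
    {"travel": [2,-2.4,0],"rot": [0,0,0],"grip": 0},
    {"travel": [4,-2.4,-10],"rot": [0,0,0],"grip": 0},
    {"travel": [4,-2.4,-20],"rot": [0,0,0],"grip": 0},
    {"travel": [4,-2.4,-30],"rot": [0,0,0],"grip": 0},
    {"travel": [4,-2.4,-30],"rot": [0,0,0],"grip": 0},
    {"travel": [4,-2.4,-30],"rot": [0,0,0],"grip": 0},
  ],
)

```text
time: 6.4
position: [602.7, -73.3, 35.6]
ee_rot: [1.065, 1.294, -1.065]
ft_force: [0.1, 0.5, -1.5]
width: 0.128
```

```bash
cat > lat.py <<'E'
from h import *
import sys
k0=sys.argv[1]
st()
e=np.array([np.cos(np.radians(101)),np.sin(np.radians(101))]);n=np.array([e[1],-e[0]])
t=robot.capture('top');s=robot.capture('scene')
cv2.imwrite(f'pics/top{k0}.png',t);cv2.imwrite(f'pics/scene{k0}.png',s)
cv2.imwrite(f'pics/zt{k0}.png',cv2.convertScaleAbs(cv2.resize(t[130:200,190:290],None,fx=7,fy=7,interpolation=cv2.INTER_CUBIC),alpha=1.5))
cv2.imwrite(f'pics/zs{k0}.png',cv2.resize(s[190:265,210:310],None,fx=7,fy=7,interpolation=cv2.INTER_CUBIC))
h=cv2.cvtColor(t,cv2.COLOR_BGR2HSV).astype(int);H,S,V=h[...,0],h[...,1],h[...,2]
m=(H>105)&(H<130)&(S>110);m[:, :190]=0;m[:,275:]=0;m[:140]=0;m[185:]=0
X=ray('top',pix(m),26)[:,:2];q=np.c_[X@e+31.2,X@n]
for a in np.arange(-130,10,6):
    k=(q[:,0]>a)&(q[:,0]<=a+6)
    if k.sum()>5:print(a,k.sum(),((q[k,1].min()+q[k,1].max())/2).round(1),q[k,1].mean().round(1))
E
python3 lat.py 6
```

```text
t 6.4 pos [602.66 -73.25  35.64] F [ 0.09  0.53 -1.49] w 12.03 jawyaw 11.11 tilt [ 3.e-04 -3.e-04 -1.e+00]
-106 15 578.1 578.1
-100 12 576.1 574.8
-64 16 578.0 578.8
-58 6 577.2 577.2
```

View pics/zt6.png

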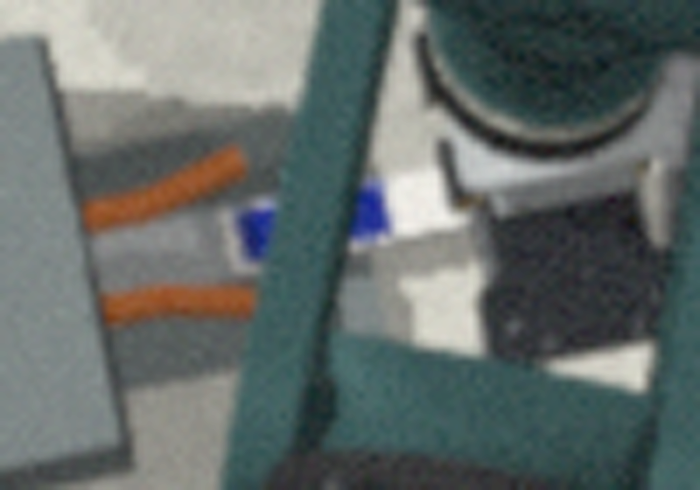

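View pics/zs6.png

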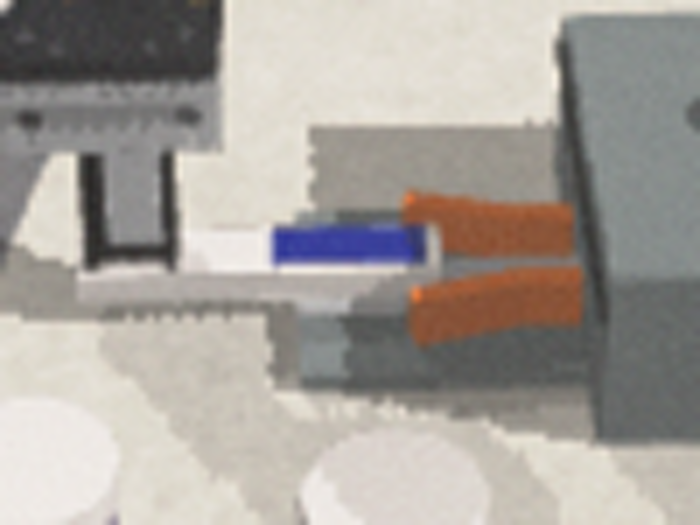

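>>> drive_tool(
  plan=[
    {"travel": [0,0,-8],"rot": [0,0,0],"grip": 0},
    {"travel": [0,0,-16],"rot": [0,0,0],"grip": 0},
    {"travel": [0,0,-23],"rot": [0,0,0],"grip": 0},
    {"travel": [0,0,-30],"rot": [0,0,0],"grip": 0},
    {"travel": [0,0,-30],"rot": [0,0,0],"grip": 0},
    {"travel": [0,0,-30],"rot": [0,0,0],"grip": 0},
  ],
)

```text
time: 7.1
position: [597.4, -43.4, 35.8]
ee_rot: [1.067, 1.294, -1.064]
ft_force: [2.3, 0.9, -1.0]
width: 0.122
```

```bash
python3 lat.py 7
```

```text
t 7.1 pos [597.36 -43.44  35.76] F [ 2.33  0.89 -1.03] w 11.45 jawyaw 11.06 tilt [ 0.0013  0.0013 -1.    ]
-76 14 579.1 579.4
-70 17 579.2 579.3
-64 9 578.4 577.1
-28 6 581.0 581.0
```

View pics/zs7.png

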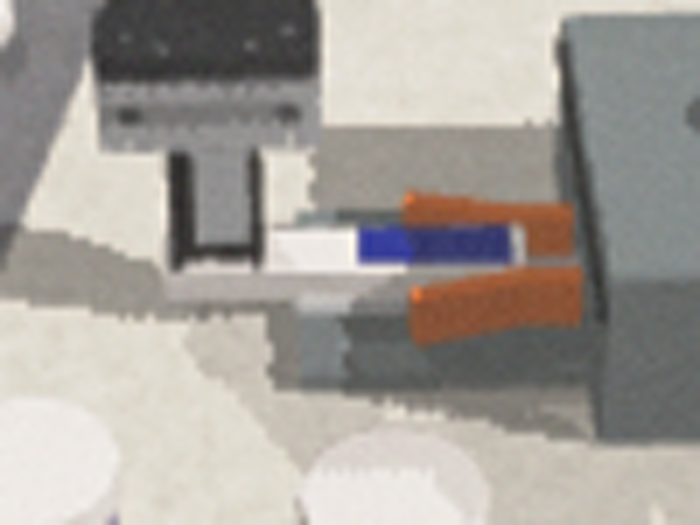

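View pics/zt7.png

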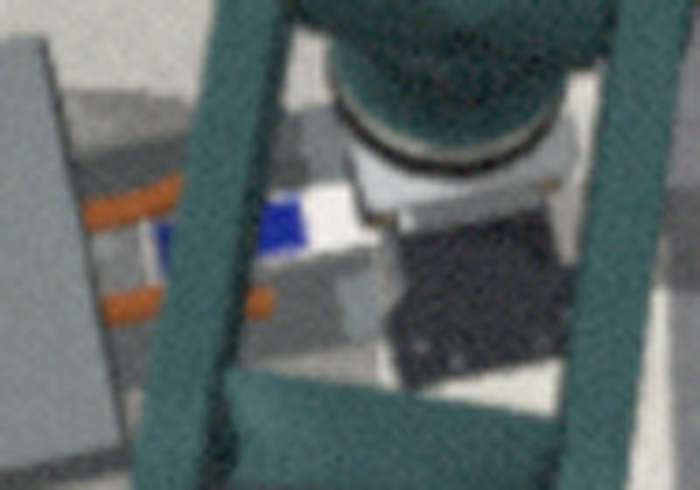

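>>> drive_tool(
  plan=[
    {"travel": [0,1.0,0],"rot": [0,0,0],"grip": 0},
    {"travel": [0,1.0,0],"rot": [0,0,0],"grip": 0},
    {"travel": [0,1.0,-4],"rot": [0,0,0],"grip": 0},
    {"travel": [0,1.0,-8],"rot": [0,0,0],"grip": 0},
    {"travel": [0,1.0,-10],"rot": [0,0,0],"grip": 0},
    {"travel": [0,1.0,-10],"rot": [0,0,0],"grip": 0},
  ],
)

```text
time: 7.8
position: [596.0, -34.1, 35.6]
ee_rot: [1.066, 1.294, -1.066]
ft_force: [2.5, 0.3, -0.8]
width: 0.128
```

```bash
cat > f.py <<'E'
from h import *
s,M=st();print("F tool xyz",(M.T@s["ft_force"]).round(2), "n",round(s["position"]@M[:,1],2),"s",round(-s["position"]@M[:,2],2))
E
python3 f.py
```

```text
t 7.8 pos [595.97 -34.08  35.55] F [ 2.51  0.35 -0.78] w 12.07 jawyaw 11.07 tilt [ 3.e-04  0.e+00 -1.e+00]
F tool xyz [0.78 2.53 0.14] n 578.35 s -147.84
```

>>> drive_tool(
  plan=[
    {"travel": [0,1.0,0],"rot": [0,0,0],"grip": 0},
    {"travel": [0,1.0,0],"rot": [0,0,0],"grip": 0},
    {"travel": [0,1.0,0],"rot": [0,0,0],"grip": 0},
  ],
)

```text
time: 8.1
position: [596.4, -34.0, 35.2]
ee_rot: [1.066, 1.296, -1.066]
ft_force: [0.2, -0.0, -1.0]
width: 0.128
```

```bash
python3 f.py
```

```text
t 8.1 pos [596.43 -34.02  35.25] F [ 0.23 -0.04 -1.04] w 12.04 jawyaw 11.06 tilt [-1.2e-03  4.0e-04 -1.0e+00]
F tool xyz [1.04 0.22 0.09] n 578.8 s -147.74
```

>>> drive_tool(
  plan=[
    {"travel": [0,0.7,-4],"rot": [0,0,0],"grip": 0},
    {"travel": [0,0.7,-9],"rot": [0,0,0],"grip": 0},
    {"travel": [0,0.7,-14],"rot": [0,0,0],"grip": 0},
    {"travel": [0,0.7,-18],"rot": [0,0,0],"grip": 0},
    {"travel": [0,0.7,-18],"rot": [0,0,0],"grip": 0},
  ],
)

```text
time: 8.6
position: [593.9, -15.6, 35.4]
ee_rot: [1.065, 1.295, -1.065]
ft_force: [0.4, 0.2, -0.9]
width: 0.127
```

```bash
python3 f.py; python3 lat.py 8
```

```text
t 8.6 pos [593.87 -15.58  35.41] F [ 0.38  0.17 -0.85] w 11.93 jawyaw 11.1 tilt [-4.e-04  2.e-04 -1.e+00]
F tool xyz [ 0.85  0.4  -0.09] n 579.75 s -129.65
t 8.6 pos [593.87 -15.58  35.41] F [ 0.38  0.17 -0.85] w 11.93 jawyaw 11.1 tilt [-4.e-04  2.e-04 -1.e+00]
-46 15 580.1 580.4
-40 16 580.2 580.3
-34 16 581.2 580.8
```

View pics/zs8.png

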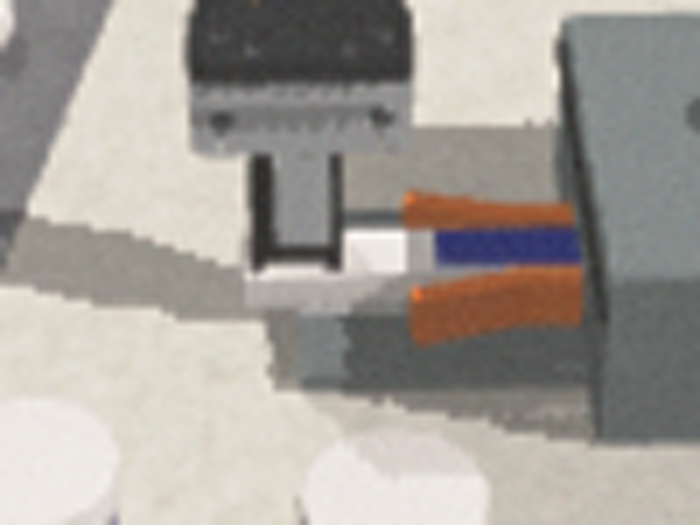

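>>> drive_tool(
  plan=[
    {"travel": [0,0,-3],"rot": [0,0,0],"grip": 0},
    {"travel": [0,0,-6],"rot": [0,0,0],"grip": 0},
    {"travel": [0,0,-8],"rot": [0,0,0],"grip": 0},
    {"travel": [0,0,-8],"rot": [0,0,0],"grip": 0},
    {"travel": [0,0,-8],"rot": [0,0,0],"grip": 0},
  ],
)

```text
time: 9.2
position: [592.6, -8.5, 35.5]
ee_rot: [1.066, 1.294, -1.066]
ft_force: [-0.2, 1.0, -0.6]
width: 0.124
```

```bash
python3 f.py
```

```text
t 9.2 pos [592.64  -8.49  35.5 ] F [-0.19  1.01 -0.62] w 11.66 jawyaw 11.05 tilt [ 1.e-04  0.e+00 -1.e+00]
F tool xyz [ 0.62  0.   -1.03] n 580.02 s -121.95
```

>>> drive_tool(
  plan=[
    {"travel": [0,0,-1],"rot": [0,0,0],"grip": 0},
    {"travel": [0,0,-2],"rot": [0,0,0],"grip": 0},
    {"travel": [0,0,-3],"rot": [0,0,0],"grip": 0},
    {"travel": [0,0,-4],"rot": [0,0,0],"grip": 0},
    {"travel": [0,0,-4],"rot": [0,0,0],"grip": 0},
  ],
)

```text
time: 9.7
position: [591.8, -4.4, 35.5]
ee_rot: [1.066, 1.294, -1.066]
ft_force: [-0.7, 0.5, -1.0]
width: 0.13
```

```bash
python3 f.py
```

```text
t 9.7 pos [591.84  -4.43  35.48] F [-0.66  0.51 -0.96] w 12.19 jawyaw 11.06 tilt [ 1.e-04  2.e-04 -1.e+00]
F tool xyz [ 0.96 -0.55 -0.63] n 580.01 s -117.84
```

>>> drive_tool(
  plan=[
    {"travel": [0,0,-1],"rot": [0,0,0],"grip": 0},
    {"travel": [0,0,-2],"rot": [0,0,0],"grip": 0},
    {"travel": [0,0,-3],"rot": [0,0,0],"grip": 0},
    {"travel": [0,0,-4],"rot": [0,0,0],"grip": 0},
  ],
)

```text
time: 10.1
position: [591.1, -0.6, 35.5]
ee_rot: [1.066, 1.294, -1.066]
ft_force: [-0.5, 0.6, -0.1]
width: 0.124
```

```bash
python3 f.py
```

```text
t 10.1 pos [ 5.9109e+02 -5.8000e-01  3.5500e+01] F [-0.51  0.64 -0.13] w 11.68 jawyaw 11.04 tilt [ 1.e-04  1.e-04 -1.e+00]
F tool xyz [ 0.13 -0.37 -0.73] n 580.04 s -113.79
```

>>> drive_tool(
  plan=[
    {"travel": [0,0,-1],"rot": [0,0,0],"grip": 0},
    {"travel": [0,0,-2],"rot": [0,0,0],"grip": 0},
    {"travel": [0,0,-3],"rot": [0,0,0],"grip": 0},
    {"travel": [0,0,-4],"rot": [0,0,0],"grip": 0},
  ],
)

```text
time: 10.5
position: [590.3, 3.3, 35.5]
ee_rot: [1.066, 1.294, -1.066]
ft_force: [-0.4, 0.8, -0.8]
width: 0.131
```

```bash
python3 f.py
```

```text
t 10.5 pos [590.29   3.35  35.46] F [-0.41  0.75 -0.8 ] w 12.35 jawyaw 11.05 tilt [-0.e+00  1.e-04 -1.e+00]
F tool xyz [ 0.8  -0.26 -0.82] n 579.99 s -109.82
```

>>> drive_tool(
  plan=[
    {"travel": [0,0,-1],"rot": [0,0,0],"grip": 0},
    {"travel": [0,0,-2],"rot": [0,0,0],"grip": 0},
    {"travel": [0,0,-3],"rot": [0,0,0],"grip": 0},
    {"travel": [0,0,-4],"rot": [0,0,0],"grip": 0},
  ],
)

```text
time: 10.9
position: [589.6, 7.3, 35.5]
ee_rot: [1.066, 1.294, -1.066]
ft_force: [0.3, 0.6, -0.6]
width: 0.125
```

```bash
python3 f.py
```

```text
t 10.9 pos [589.55   7.26  35.49] F [ 0.32  0.63 -0.58] w 11.75 jawyaw 11.05 tilt [ 0.e+00  1.e-04 -1.e+00]
F tool xyz [ 0.58  0.44 -0.56] n 580.02 s -105.83
```

>>> drive_tool(
  plan=[
    {"travel": [0,0,-1],"rot": [0,0,0],"grip": 0},
    {"travel": [0,0,-2],"rot": [0,0,0],"grip": 0},
    {"travel": [0,0,-3],"rot": [0,0,0],"grip": 0},
    {"travel": [0,0,-4],"rot": [0,0,0],"grip": 0},
  ],
)

```text
time: 11.3
position: [588.8, 11.2, 35.5]
ee_rot: [1.066, 1.294, -1.066]
ft_force: [0.5, 0.3, -0.6]
width: 0.123
```

```bash
python3 f.py
```

```text
t 11.3 pos [588.79  11.18  35.47] F [ 0.51  0.26 -0.56] w 11.56 jawyaw 11.05 tilt [ 0.e+00  1.e-04 -1.e+00]
F tool xyz [ 0.56  0.55 -0.16] n 580.02 s -101.83
```

>>> drive_tool(
  plan=[
    {"travel": [0,0,-1],"rot": [0,0,0],"grip": 0},
    {"travel": [0,0,-2],"rot": [0,0,0],"grip": 0},
    {"travel": [0,0,-3],"rot": [0,0,0],"grip": 0},
    {"travel": [0,0,-4],"rot": [0,0,0],"grip": 0},
  ],
)

```text
time: 11.7
position: [588.0, 15.1, 35.5]
ee_rot: [1.066, 1.294, -1.066]
ft_force: [0.3, -0.2, -1.6]
width: 0.126
```

```bash
python3 f.py
```

```text
t 11.7 pos [588.01  15.13  35.48] F [ 0.26 -0.24 -1.57] w 11.88 jawyaw 11.05 tilt [ 0.e+00  1.e-04 -1.e+00]
F tool xyz [1.57 0.21 0.28] n 580.01 s -97.81
```

>>> drive_tool(
  plan=[
    {"travel": [0,0,-1],"rot": [0,0,0],"grip": 0},
    {"travel": [0,0,-2],"rot": [0,0,0],"grip": 0},
    {"travel": [0,0,-3],"rot": [0,0,0],"grip": 0},
    {"travel": [0,0,-4],"rot": [0,0,0],"grip": 0},
  ],
)

```text
time: 12.1
position: [587.3, 19.0, 35.5]
ee_rot: [1.066, 1.294, -1.066]
ft_force: [0.1, -0.4, -0.9]
width: 0.124
```

```bash
python3 f.py
```

```text
t 12.1 pos [587.27  18.98  35.49] F [ 0.12 -0.38 -0.89] w 11.66 jawyaw 11.04 tilt [ 1.e-04  0.e+00 -1.e+00]
F tool xyz [0.89 0.05 0.39] n 580.04 s -93.85
```

>>> drive_tool(
  plan=[
    {"travel": [0,0,-1],"rot": [0,0,0],"grip": 0},
    {"travel": [0,0,-2],"rot": [0,0,0],"grip": 0},
    {"travel": [0,0,-3],"rot": [0,0,0],"grip": 0},
  ],
)

```text
time: 12.4
position: [587.1, 20.3, 35.9]
ee_rot: [1.064, 1.291, -1.067]
ft_force: [0.8, -6.9, 1.2]
width: 0.13
```

```bash
python3 f.py
```

```text
t 12.4 pos [587.15  20.34  35.91] F [ 0.77 -6.89  1.19] w 12.19 jawyaw 11.04 tilt [ 0.0011 -0.0031 -1.    ]
F tool xyz [-1.17 -0.56  6.91] n 580.2 s -92.56
```

>>> drive_tool(
  plan=[
    {"travel": [0,0,0],"rot": [0,0,0],"grip": 0},
    {"travel": [0,0,0],"rot": [0,0,0],"grip": 0},
    {"travel": [0.4,0,0.3],"rot": [0,0,0],"grip": 0},
    {"travel": [0.8,0,0.6],"rot": [0,0,0],"grip": 0},
    {"travel": [0.8,0,0.6],"rot": [0,0,0],"grip": 0},
  ],
)

```text
time: 12.9
position: [587.3, 20.3, 35.2]
ee_rot: [1.066, 1.292, -1.066]
ft_force: [-0.7, -5.3, 1.4]
width: 0.125
```

```bash
python3 f.py
```

```text
t 12.9 pos [587.28  20.31  35.2 ] F [-0.68 -5.32  1.38] w 11.77 jawyaw 11.02 tilt [ 0.0012 -0.0015 -1.    ]
F tool xyz [-1.37 -1.69  5.1 ] n 580.37 s -92.38
```

>>> drive_tool(
  plan=[
    {"travel": [0,0,0],"rot": [0,0,0],"grip": 16},
    {"travel": [0,0,0.8],"rot": [0,0,0],"grip": 20},
    {"travel": [0,0,0.8],"rot": [0,0,0],"grip": 40},
    {"travel": [0,0,0.8],"rot": [0,0,0],"grip": 45},
    {"travel": [0,0,0.8],"rot": [0,0,0],"grip": 45},
  ],
)

```text
time: 13.4
position: [586.9, 21.3, 34.6]
ee_rot: [1.067, 1.295, -1.065]
ft_force: [0.3, -0.5, 0.7]
width: 0.43
```

```bash
python3 f.py; python3 lat.py 9
```

```text
t 13.4 pos [586.92  21.29  34.61] F [ 0.31 -0.54  0.71] w 40.38 jawyaw 11.05 tilt [-1.0e-04  1.4e-03 -1.0e+00]
F tool xyz [-0.71  0.2   0.58] n 580.12 s -91.59
t 13.4 pos [586.92  21.29  34.61] F [ 0.31 -0.54  0.71] w 40.38 jawyaw 11.05 tilt [-1.0e-04  1.4e-03 -1.0e+00]
-10 16 578.9 579.0
-4 10 578.2 578.8
```

View pics/zs9.png

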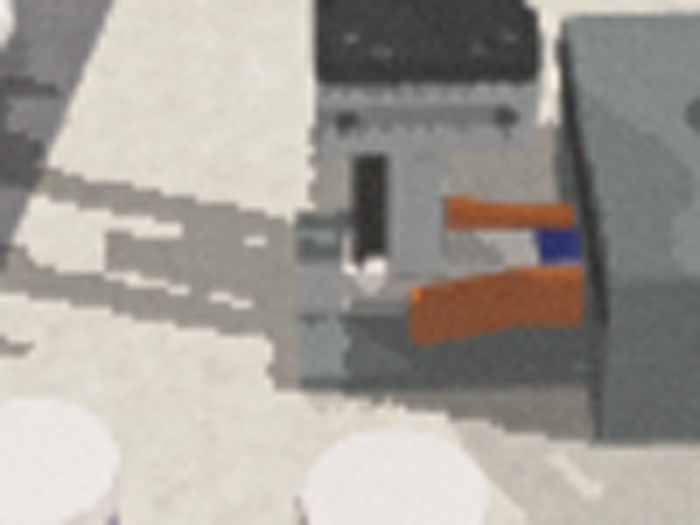

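>>> drive_tool(
  plan=[
    {"travel": [-10,0,0],"rot": [0,0,0],"grip": 50},
    {"travel": [-40,0,0],"rot": [0,0,0],"grip": 50},
    {"travel": [-75,0,0],"rot": [0,0,0],"grip": 50},
    {"travel": [-105,0,0],"rot": [0,0,0],"grip": 50},
    {"travel": [-105,0,0],"rot": [0,0,0],"grip": 50},
    {"travel": [-105,0,0],"rot": [0,0,0],"grip": 50},
  ],
)

```text
time: 14.1
position: [587.3, 20.9, 140.8]
ee_rot: [1.067, 1.293, -1.064]
ft_force: [-0.2, 0.9, -1.0]
width: 0.532
```

```bash
python3 f.py; python3 lat.py 10
```

```text
t 14.1 pos [587.27  20.89 140.8 ] F [-0.18  0.89 -1.02] w 50.02 jawyaw 11.06 tilt [ 2.e-03  5.e-04 -1.e+00]
F tool xyz [ 1.02 -0.   -0.91] n 580.65 s -92.17
t 14.1 pos [587.27  20.89 140.8 ] F [-0.18  0.89 -1.02] w 50.02 jawyaw 11.06 tilt [ 2.e-03  5.e-04 -1.e+00]
-16 6 581.4 581.5
-10 17 580.9 580.7
-4 8 580.9 581.5
```

View pics/zs10.png

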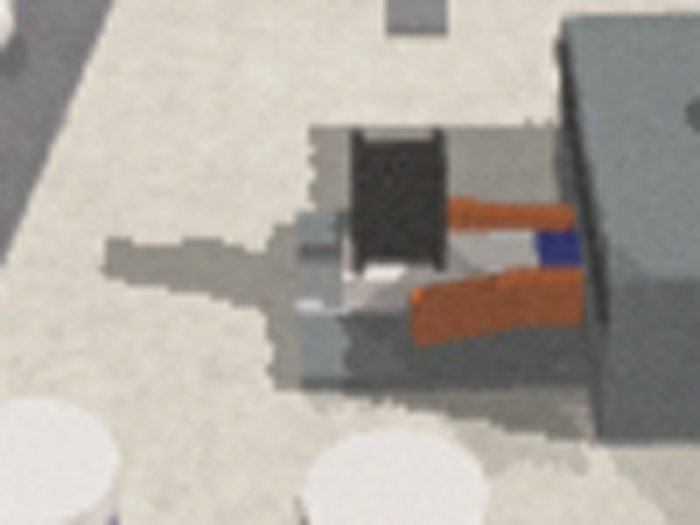

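View pics/scene10.png

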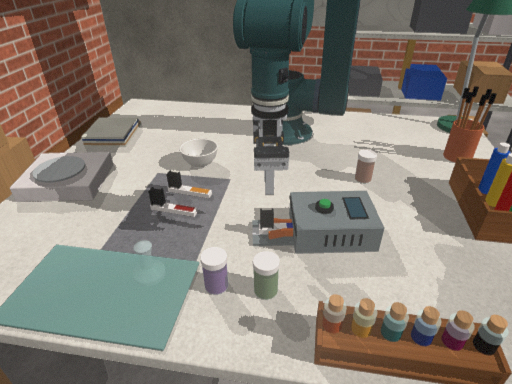

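>>> drive_tool(
  plan=[
    {"travel": [0,0,-25],"rot": [0,0,0],"grip": 0},
    {"travel": [0,0,-60],"rot": [0,0,0],"grip": 0},
    {"travel": [0,0,-95],"rot": [0,0,0],"grip": 0},
    {"travel": [6,0,-122],"rot": [0,0,0],"grip": 0},
    {"travel": [14,0,-135],"rot": [0,0,0],"grip": 0},
    {"travel": [20,0,-135],"rot": [0,0,0],"grip": 0},
    {"travel": [20,0,-135],"rot": [0,0,0],"grip": 0},
    {"travel": [20,0,-135],"rot": [0,0,0],"grip": 0},
  ],
)

```text
time: 15.0
position: [561.1, 151.7, 118.9]
ee_rot: [1.066, 1.294, -1.068]
ft_force: [-0.0, -0.0, 0.3]
width: 0.006
```

```bash
python3 f.py
python3 - <<'E'
from h import *
for n in("scene",):
    s=robot.capture(n);cv2.imwrite("pics/scene11.png",s)
    cv2.imwrite("pics/z13.png",cv2.resize(s[140:240,240:380],None,fx=5,fy=5,interpolation=cv2.INTER_CUBIC))
E
```

```text
t 15.0 pos [561.07 151.68 118.91] F [-0.01 -0.02  0.3 ] w 0.59 jawyaw 10.96 tilt [-1.3e-03 -7.0e-04 -1.0e+00]
F tool xyz [-0.3  -0.01  0.02] n 579.51 s 42.2
```

View pics/z13.png

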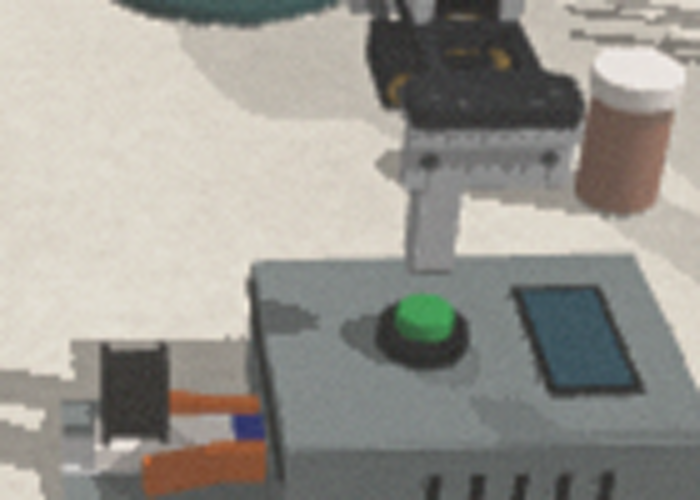

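>>> drive_tool(
  plan=[
    {"travel": [10,0,-1],"rot": [0,0,0],"grip": 0},
    {"travel": [18,0,-1],"rot": [0,0,0],"grip": 0},
    {"travel": [21,0,-1],"rot": [0,0,0],"grip": 0},
    {"travel": [24,0,-1],"rot": [0,0,0],"grip": 0},
    {"travel": [26,0,-1],"rot": [0,0,0],"grip": 0},
    {"travel": [26,0,-1],"rot": [0,0,0],"grip": 0},
  ],
)

```text
time: 15.65
position: [560.7, 153.7, 94.0]
ee_rot: [1.066, 1.294, -1.067]
ft_force: [-1.7, -1.7, 3.0]
width: 0.002
```

```bash
python3 f.py
```

```text
t 15.65 pos [560.69 153.73  93.95] F [-1.71 -1.73  3.  ] w 0.17 jawyaw 11.04 tilt [-3.e-04 -5.e-04 -1.e+00]
F tool xyz [-3.   -2.01  1.37] n 579.71 s 43.46
```

>>> drive_tool(
  plan=[
    {"travel": [1,0,0],"rot": [0,0,0],"grip": 0},
    {"travel": [2,0,0],"rot": [0,0,0],"grip": 0},
    {"travel": [3,0,0],"rot": [0,0,0],"grip": 0},
    {"travel": [4,0,0],"rot": [0,0,0],"grip": 0},
    {"travel": [4,0,0],"rot": [0,0,0],"grip": 0},
  ],
)

```text
time: 16.15
position: [561.1, 154.0, 91.2]
ee_rot: [1.067, 1.293, -1.065]
ft_force: [-3.6, -2.0, 7.4]
width: 0.004
```

```bash
python3 f.py
```

```text
t 16.15 pos [561.14 153.98  91.24] F [-3.59 -2.01  7.4 ] w 0.33 jawyaw 11.05 tilt [ 1.2e-03  1.0e-04 -1.0e+00]
F tool xyz [-7.41 -3.91  1.29] n 580.36 s 43.58
```

```bash
python3 - <<'E'
from h import *
s=robot.capture("scene");cv2.imwrite("pics/scene12.png",s)
cv2.imwrite("pics/z14.png",cv2.resize(s[160:230,290:370],None,fx=8,fy=8,interpolation=cv2.INTER_CUBIC))
E
python3 f.py
```

```text
t 16.2 pos [561.11 153.97  91.21] F [-3.55 -1.31  7.7 ] w 0.5 jawyaw 11.05 tilt [ 0.0012  0.     -1.    ]
F tool xyz [-7.7  -3.72  0.61] n 580.32 s 43.58
```

View pics/z14.png

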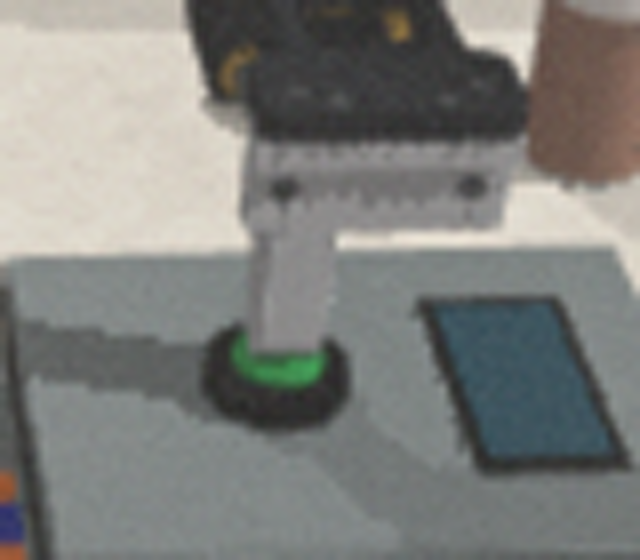

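>>> drive_tool(
  plan=[
    {"travel": [1,0,0],"rot": [0,0,0],"grip": 0},
    {"travel": [2,0,0],"rot": [0,0,0],"grip": 0},
    {"travel": [3,0,0],"rot": [0,0,0],"grip": 0},
    {"travel": [3,0,0],"rot": [0,0,0],"grip": 0},
  ],
)

```text
time: 16.6
position: [561.2, 154.0, 91.0]
ee_rot: [1.067, 1.292, -1.064]
ft_force: [-7.9, -2.7, 18.2]
width: 0.005
```

```bash
python3 f.py
```

```text
t 16.6 pos [561.21 154.    91.02] F [-7.87 -2.7  18.18] w 0.43 jawyaw 11.05 tilt [ 2.5e-03  2.0e-04 -1.0e+00]
F tool xyz [-18.2   -8.19   1.14] n 580.55 s 43.52
```

Force rose from 7.7 to 18 N over only 0.2 mm, so the button is at its lower stop. Now I'll release it and move clear.

>>> drive_tool(
  plan=[
    {"travel": [-5,0,0],"rot": [0,0,0],"grip": 0},
    {"travel": [-20,0,0],"rot": [0,0,0],"grip": 0},
    {"travel": [-50,0,0],"rot": [0,0,0],"grip": 0},
    {"travel": [-90,0,0],"rot": [0,0,0],"grip": 0},
    {"travel": [-110,0,0],"rot": [0,0,0],"grip": 0},
    {"travel": [-110,0,0],"rot": [0,0,0],"grip": 0},
    {"travel": [-110,0,0],"rot": [0,0,0],"grip": 0},
  ],
)

```text
time: 17.3
position: [561.0, 154.2, 196.1]
ee_rot: [1.066, 1.294, -1.065]
ft_force: [0.3, -0.3, -1.8]
width: 0.005
```

```bash
python3 f.py; python3 lat.py 13;python3 - <<'E'
import cv2
s=cv2.imread("pics/scene13.png")
cv2.imwrite("pics/z15.png",cv2.resize(s[160:260,240:380],None,fx=5,fy=5,interpolation=cv2.INTER_CUBIC))
E
```

```text
t 17.3 pos [561.04 154.24 196.11] F [ 0.3  -0.34 -1.78] w 0.48 jawyaw 11.06 tilt [ 2.e-04  4.e-04 -1.e+00]
F tool xyz [1.78 0.23 0.4 ] n 580.26 s 43.84
t 17.3 pos [561.04 154.24 196.11] F [ 0.3  -0.34 -1.78] w 0.48 jawyaw 11.06 tilt [ 2.e-04  4.e-04 -1.e+00]
-10 17 580.9 580.7
-4 9 580.9 581.3
```

View pics/z15.png

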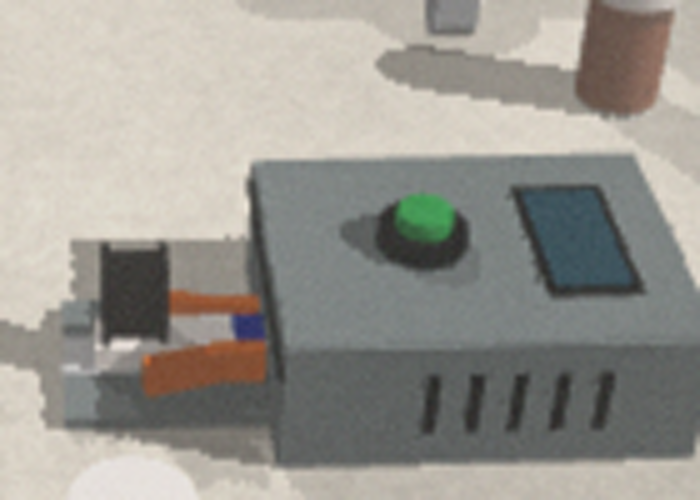

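View pics/zs13.png

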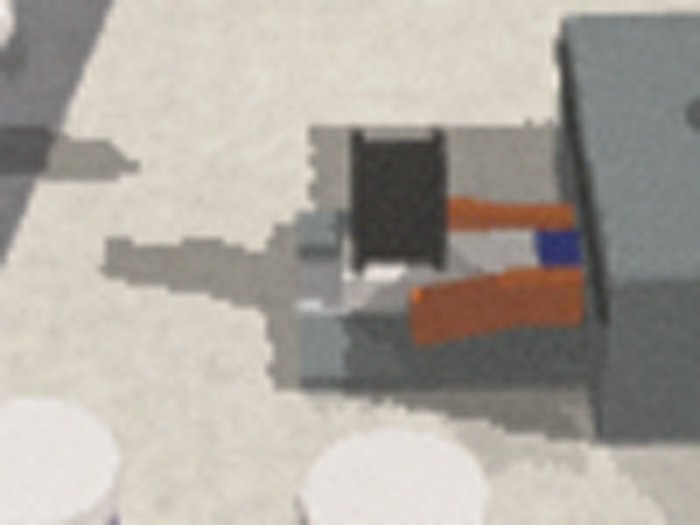

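The button is up again. The carrier stands unmoved and upright in the slot, and the arm is clear.

```bash
python3 -c "
from rig import robot
print(robot.close_job())"
```

```text
the job is handed in; nothing more can be done
None
```

The blue carrier is in the reader's slot, let go, and the read button was pressed fully and released. The job was handed in at about 17.4 s; it reports no verdict.

- **Insertion:** I slid the carrier in with small steps until the stop pushed back with about 7 N. That was at a nose depth I estimate at 40–45 mm, and I held it there. I then set it on the slot floor at about 5 N and opened the fingers. On the way in it rubbed one rail at about 2.5 N, and I corrected the sideways position.
- **Button:** I pressed until the force climbed to 18 N with almost no further movement, about 6 mm below where its top appears to be. It is up again in the last picture.
- **Last checks:** The carrier looks upright and in the same place before and after I lifted away and pressed the button. The arm is clear at 196 mm height. I saw nothing disturbed near the reader in the last picture. I last saw the red and ochre carriers in the picture taken after letting go, and they had not moved.
- **Disagreements:** After letting go, the top view showed the swatch 2–3 mm to one side of the rail midline I had measured. The slot itself leaves only about 1.5 mm each side, so I put this down to the swatch being mostly hidden. The side forces had been near zero on the way in. During the press there was also a sideways force of up to 8 N on the fingertips, which I did not explain.
- **Not measured:** I could not read the feeler, so being fully home rests on the felt contact and the unchanged pictures.

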